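# Feel for a leak along the tyre seam of a scooter wheel

### The job

Feel for the air leak where the tyre of the small scooter wheel lying on the shelf meets its alloy rim: starting at the wheel's valve, run the fingertips anticlockwise (seen from above) along that round seam, about a finger's breadth (15 mm) above it, until they are over the head of the screw stuck in the tyre. Stop there with the fingertips still close above the screw head, as if pointing at it. Do not touch the wheel, and leave all the other things lying as they are.

Things in the scene. Friction and masses are not known exactly. Their poses are not given: they have to be found in the camera images.
- wheel: Scooter wheel, loose, flat: black tyre 200 mm across, 46 mm tall, round an alloy disc rim. Origin: centre of its underside; z up; x points to the valve, a short brass stem with dark cap lying on the rim, top 48 mm up. The seam of tyre and rim is a circle of radius 68 mm, 42 mm up; the tyre bulges to 46 mm at radius 86 mm. Hub 46 mm tall, with a loose nut to 60 mm. Anticlockwise turns x towards y.
- seam0 (a point): Point on the seam at the valve, on the wheel's x axis, 42 mm above the shelf: the start. The fingertips are over a point when the middle of the grip (between the finger pads, about 19 mm up from the tips) is within 14 mm of it sideways and at most 50 mm above it (tips at most about 30 mm above), so point the fingers straight down.
- seam1 (a point): Point on the seam 0.45 rad anticlockwise of the valve, 42 mm above the shelf.
- seam2 (a point): Point on the seam 0.90 rad anticlockwise of the valve, 42 mm above the shelf.
- seam3 (a point): Point on the seam 0.75 rad before the screw, 42 mm above the shelf.
- seam4 (a point): Point on the seam 0.38 rad before the screw, 42 mm above the shelf.
- screw_head (a point): Top centre of the head of a steel hexagon screw (head 12 mm across on an 18 mm washer) stuck in the tyre right beside the seam, 73 mm from the wheel's axis and 48 mm above the shelf, 2.0 to 2.6 rad anticlockwise of the valve: where the tracing ends.
- nut: Loose steel axle nut, 29 mm across, 14 mm tall, on the wheel's hub. Origin: centre of its underside. To be left alone.
- stem_a: Loose steel valve stem standing beside the wheel on its 24 mm rubber foot, 42 mm tall. Origin: centre of its foot. To be left alone.
- stem_b: A second such valve stem beside the wheel, 42 mm tall. To be left alone.
- gauge: Grey plastic tyre gauge lying beside the wheel, 116 x 24 x 16 mm, long along x. Origin under its body. To be left alone.
- patch_case: Clear flip-top case of round rubber patches, 85 x 120 x 26 mm, its lid standing open to 104 mm at the +x side. Origin under its centre. To be left alone.
- pump: Silver hand pump lying at the back, 340 mm long along x, 36 mm thick. Origin under its barrel. To be left alone.
- rasp: Blue metal rasp with wooden handle, 250 mm long along x, 24 mm tall. Origin under its middle. To be left alone.
There are look-alikes about, which are no part of the job. What is meant by the wheel is not orange, and is the smaller of those in its own colour.

How it is judged:
On the way, in this order (a step that is already met when the one before it is completed fails the run):
1. fingertips close over the seam at the valve (horizontal distance between the grasp point and seam0 below 0.014 m and z of the grasp point in the frame of seam0 below 0.05 m), for 0.05 s.
2. fingertips close over the seam, 26 degrees on from the valve (horizontal distance between the grasp point and seam1 below 0.014 m and z of the grasp point in the frame of seam1 below 0.05 m), for 0.05 s.
3. fingertips close over the seam, 52 degrees on from the valve (horizontal distance between the grasp point and seam2 below 0.014 m and z of the grasp point in the frame of seam2 below 0.05 m), for 0.05 s.
4. fingertips close over the seam, 43 degrees short of the screw (horizontal distance between the grasp point and seam3 below 0.014 m and z of the grasp point in the frame of seam3 below 0.05 m), for 0.05 s.
5. fingertips close over the seam, 22 degrees short of the screw (horizontal distance between the grasp point and seam4 below 0.014 m and z of the grasp point in the frame of seam4 below 0.05 m), for 0.05 s.
6. fingertips close over the screw head (horizontal distance between the grasp point and screw_head below 0.014 m and z of the grasp point in the frame of screw_head below 0.05 m), for 0.05 s.
At the end, for the whole second after the job is handed in: The fingertips are over the screw head (middle of the grip within 14 mm sideways, tips no more than about 30 mm above the head), touching nothing, with the wheel lying flat where it was (within 4 mm) and at rest (all of step 6 and distance of wheel from where it was at the start of the episode below 0.004 m and angle between wheel's own z axis and vertical below 0.05 rad and linear speed of wheel below 0.02 m/s).
It fails at once if the wheel is touched (over 1 N) (contact force between any of the fingers, the arm and wheel above 1 N).
It fails at once if the wheel is shifted or lifted by 4 mm or more (distance of wheel from where it was at the start of the episode above 0.004 m).
It fails at once if another thing is moved more than 10 mm (distance of any of nut, stem_a, stem_b, gauge, patch_case, pump, rasp from where it was at the start of the episode above 0.01 m).
It also fails if it takes over 42 s, if anything falls off the work surface, if the arm or the gripper's body presses on something with over 40 N, if the wrist force passes 120 N, or if a joint passes its speed limit or range.

### The arm

A 6-joint arm with a two-finger parallel gripper is mounted at the origin on the work surface. World frame = base frame: x ahead of the robot, y to its left, z up, the work surface at z = 0. Lengths are in m, angles in rad, forces in N, time in s.
With the tool pointing down it reaches from about 0.35 to 0.85 m from the base axis. Payload 8.1 kg.
Tool frame: the origin (TCP) lies on the centre line of the jaws, within the pads' length; the fingertips stand 19 mm ahead of it and the grasp point (between the pads) is the TCP (robot.tips_ahead is the distance from the TCP to the fingertips, in m); y points along the fingers, z is the direction in which the jaws open and shut, and the axes are right-handed (so a half turn about y gives the same grasp; the last joint's range is limited). The gripper opens to 93 mm and grips with 3 to 60 N. Pads are 15 mm wide; open, the fingers measure 128 mm over their backs; the gripper's body (75 mm by 188 mm) begins 65 mm behind the grasp point.
Start: joints at [1.03, 0.13, 1.488, -0, 1.523, -0.085], TCP at [0.264, 0.539, 0.238] pointing down, gripper open.
Joint ranges: [-2.96, 2.96], [-0.89, 2.26], [0.02, 2.5], [-1.34, 4.48], [0, 2.73], [-2.66, 2.66]. Speed limits (rad/s): [2.39, 2.39, 2.79, 3.14, 3.14, 3.14].

### API

Orientations are given as a rotation vector (axis times angle).
In Python, from plant import robot, imaging, models gives the robot as it stands.
- The arm moves only by the tool carry_out, never from a script. Its argument "motion" is one flat list of numbers, 7 for each row, row after row: the shift along the tool's x, y, z in m, then the turn, a rotation vector about the tool's x, y, z in degrees, then the opening, from -1 (shut) to 1 (fully open). A call has exactly 5 rows; each row shifts and turns the pose as measured when the row begins, along the tool's axes as they then stand; what a row does not reach is not made up. A row lasts 1/10 s, in which the tool goes at most 50 mm and 8.59 degrees, less where a joint would pass 70% of its speed; a pose out of reach is approached as far as the arm can. A call is refused whole if a number of a shift passes 0.05 or a number of a turn 8.59, either way. A call with a gripper value outside its range is refused whole. The fingers move at their own pace and stop on an object; "squeeze" is the grip in N (left out, the last holds). Time passes only in rows, so rows that do not move let the fingers close, or fill a call up. It gives the time, the measured TCP pose, the force and the opening at its end, in the units of the state.
- robot.read_state(): the state, without advancing time (a new reading comes with each control period).
- imaging.read_camera(name): name is "side" or "top" or "wrist"; returns the picture (480x640x3 uint8, blue, green, red); there is no depth.
- imaging.camera_model(name): a dict with "K" (3x3 intrinsics, pixels), "position" and "orientation" of the camera in the world. Camera axes: x right, y down, z forward; pixel columns grow to the right and rows downward; lengths in m; the calibration is good to about 2 mm. A picture is of the moment at which its call begins: read the wrist's pose just before it. camera_model takes no time and is no camera call; for the wrist camera it gives the pose at the moment of the call.
- robot.close_job(): hands the job in, once; it reports no verdict.
Trained networks look in the newest picture that a camera, given by its name, has taken for a name from the list of things; names that differ only in an ending like _2 or _b are one class to them, and where a whole thing is asked for, a point or a joint stands for the part that bears it (a point fixed in the world has none). Each returns a list of dicts, best first, with "confidence" (0 to 1); they miss things now and then, are a little off and sometimes report something else, mostly with a low value. They report only what shows in the picture. A call takes as long as a camera call. They do not tell look-alikes from the thing itself.
- models.outline_of(camera, thing): "pixels" (480x640 bool, what is visible of it) and "pixel" ([column, row] in pixels, amid what is visible of it).
The state is a dict: "t": time; "q": joint angles; "dq": joint speeds; "joint_torque": joint torques, N m; "tool_pos": TCP position; "orientation": TCP orientation; "force": force on the tool from outside, world axes, zero at the start; "wrist_torque": the same for the moment, N m; "opening": finger opening in m.
Only numpy, scipy, OpenCV 4.12 (cv2) and the standard library are available. Lean on these libraries where they do the work, as an engineer would, in place of code of your own. Each camera call takes 0.05 s, during which the arm holds its last target.

## Working session

There is one attempt and no reset: what is moved stays moved. The work goes in short steps, Python scripts to look and compute and a tool call to move; the robot and the scene stay as the last step left them, time stands still between calls to the robot, and variables do not carry over. Pictures are saved under pics/ and viewed, and the job is handed in when it is done.

Besides the shell and the picture viewer there is one more tool, called as name(argument=value, ...), one argument or row to a line, values as JSON. carry_out: Moves the arm, as the interface text tells. Its arguments: {"type":"object","properties":{"motion":{"type":"array","items":{"type":"number"}},"squeeze":{"type":"number"}},"required":["motion"]}

```bash
ls; mkdir -p pics
python3 - <<'E'
from plant import robot, imaging, models
import cv2
print(robot.read_state())
for n in ["side","top","wrist"]:
    m=imaging.camera_model(n); print(n,m)
    im=imaging.read_camera(n); cv2.imwrite(f"pics/{n}0.png",im)
for th in ["wheel","screw_head","seam0"]:
    for r in models.outline_of("top",th): print(th,r["confidence"],r["pixel"],r["pixels"].sum())
E
```

```text
pics
{'t': 0.0, 'q': array([ 1.02960772e+00,  1.31159362e-01,  1.48928443e+00, -3.17650353e-05,
        1.52300403e+00, -8.54009960e-02]), 'dq': array([-0.00066452, -0.00092739,  0.00218666, -0.0017805 ,  0.0010002 ,
       -0.00062074]), 'joint_torque': array([ 4.77440146e-03, -5.59823227e+01, -4.91779232e+01,  7.75519735e-02,
        3.52216687e-02, -5.76248203e-05]), 'tool_pos': array([0.26381221, 0.53828696, 0.23658567]), 'orientation': array([-1.54286721,  0.35792766, -0.35707069]), 'force': array([-0.63628546, -0.27029102, -0.11737325]), 'wrist_torque': array([-0.00978552, -0.05523579,  0.07513785]), 'opening': 0.09320931327098234}
side {'K': array([[541.02605529,   0.        , 320.1633686 ],
       [  0.        , 541.02605529, 240.31215571],
       [  0.        ,   0.        ,   1.        ]]), 'position': array([0.48345947, 0.73146457, 0.78967392]), 'orientation': array([-0.12141633,  2.85628829, -1.18895094])}
top {'K': array([[589.76357533,   0.        , 312.93892476],
       [  0.        , 589.76357533, 228.770541  ],
       [  0.        ,   0.        ,   1.        ]]), 'position': array([0.46738848, 0.02222954, 1.47281327]), 'orientation': array([-2.22746764,  2.1669604 , -0.10444155])}
wrist {'K': array([[415.61430701,   0.        , 322.77880447],
       [  0.        , 415.61430701, 241.28819856],
       [  0.        ,   0.        ,   1.        ]]), 'position': array([0.20193706, 0.56864375, 0.38570573]), 'orientation': array([2.47665194, 1.54334468, 0.1962082 ])}
wheel 0.93 [445.2, 168.7] 5173
wheel 0.76 [185.1, 309.2] 11288
wheel 0.7 [318.3, 255.7] 5131
screw_head 0.67 [220.7, 338.9] 71
screw_head 0.61 [425.2, 185.9] 26
seam0 0.85 [445.7, 168.2] 5187
seam0 0.76 [185.6, 311.9] 11243
seam0 0.71 [317.9, 258.2] 5158
seam0 0.59 [422.1, 187.0] 36
seam0 0.54 [309.4, 283.6] 49
seam0 0.48 [215.6, 338.4] 96
```

View pics/top0.png

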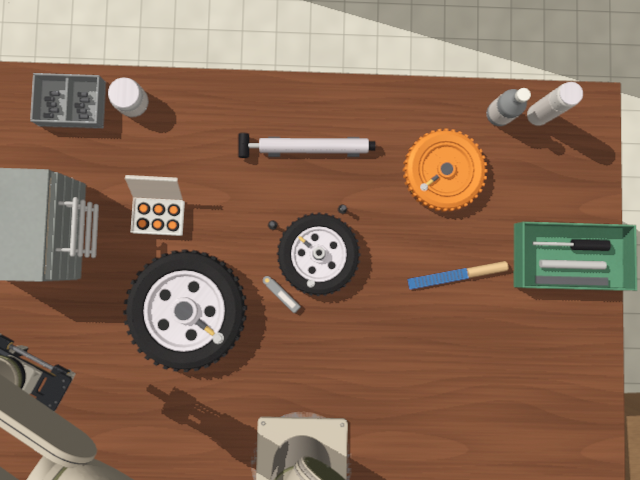

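View pics/side0.png

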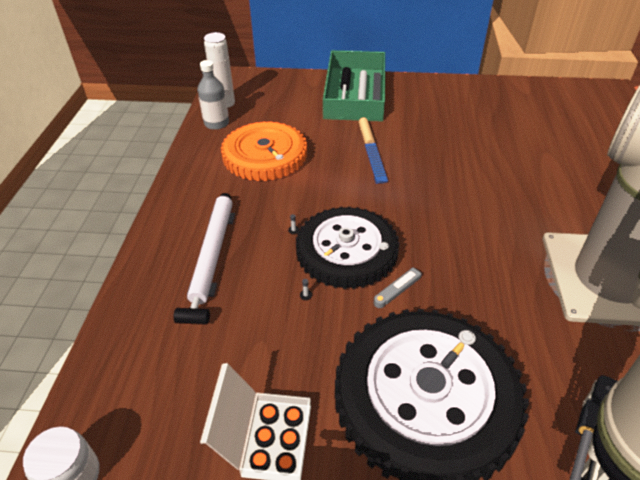

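View pics/wrist0.png

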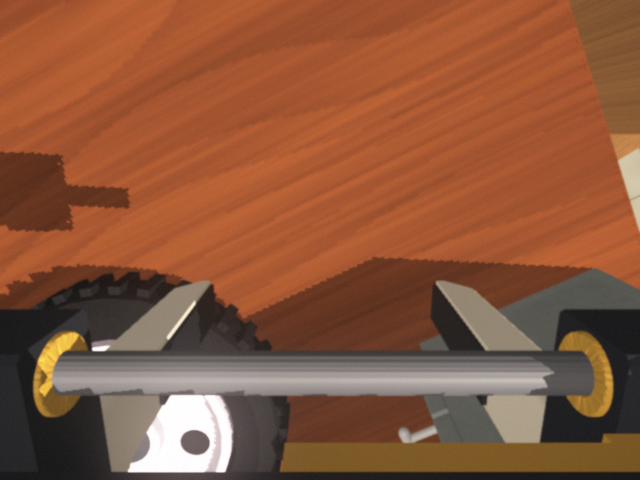

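The target is the small black wheel near (318,255) in the top picture. Its valve is at about (304,240) and its screw at about (310,284). The large black wheel and the orange one are look-alikes. Next I'll measure the pose.

```bash
cat > h.py <<'E'
import numpy as np, cv2
from scipy.spatial.transform import Rotation as R
from plant import robot, imaging, models
def proj(cam,P):
    m=imaging.camera_model(cam); Rm=R.from_rotvec(m["orientation"]).as_matrix()
    c=(np.atleast_2d(P)-m["position"])@Rm; u=c@m["K"].T; return u[:,:2]/u[:,2:]
def ray(cam,px,z):
    m=imaging.camera_model(cam); Rm=R.from_rotvec(m["orientation"]).as_matrix()
    d=Rm@np.linalg.solve(m["K"],[px[0],px[1],1]); p=m["position"]; return p+d*(z-p[2])/d[2]
E
python3 - <<'E'
from h import *
for cam in ["top","side"]:
    im=cv2.imread(f"pics/{cam}0.png")
    c=(318,255) if cam=="top" else (347,245)
    h=55
    cr=im[c[1]-h:c[1]+h,c[0]-h:c[0]+h]; cv2.imwrite(f"pics/{cam}crop.png",cv2.resize(cr,(594,594),interpolation=cv2.INTER_CUBIC)); print(cam,c[0]-h,c[1]-h,5.4)
    imaging.read_camera(cam)
    for th in ["wheel","screw_head","nut","stem_a","gauge"]:
        for r in models.outline_of(cam,th):
            z={"wheel":.04,"screw_head":.048,"nut":.06,"stem_a":.02,"gauge":.01}[th]
            print(cam,th,r["confidence"],r["pixel"],ray(cam,r["pixel"],z).round(3))
E
```

```text
top 263 200 5.4
top wheel 0.92 [319.2, 255.6] [ 0.504 -0.029  0.04 ]
top wheel 0.88 [183.9, 308.9] [0.367 0.293 0.04 ]
top wheel 0.61 [447.6, 169.6] [ 0.725 -0.34   0.04 ]
top screw_head 0.39 [219.3, 336.3] [0.305 0.205 0.048]
top stem_a 0.65 [341.8, 208.9] [ 0.622 -0.083  0.02 ]
top stem_a 0.58 [270.5, 223.1] [0.581 0.093 0.02 ]
top gauge 0.95 [282.2, 292.9] [0.41  0.059 0.01 ]
side 292 190 5.4
side wheel 0.81 [349.2, 248.5] [ 0.502 -0.002  0.04 ]
side wheel 0.73 [428.4, 400.0] [0.366 0.308 0.04 ]
side wheel 0.59 [266.2, 153.6] [ 0.713 -0.299  0.04 ]
side screw_head 0.62 [471.1, 335.4] [0.291 0.19  0.048]
side screw_head 0.48 [383.2, 245.2] [ 0.437 -0.009  0.048]
side nut 0.52 [344.4, 234.5] [ 0.513 -0.02   0.06 ]
side stem_a 0.69 [305.8, 292.0] [0.576 0.096 0.02 ]
side stem_a 0.56 [293.6, 227.6] [ 0.62  -0.073  0.02 ]
side gauge 0.68 [397.7, 290.1] [0.407 0.07  0.01 ]
```

View pics/topcrop.png

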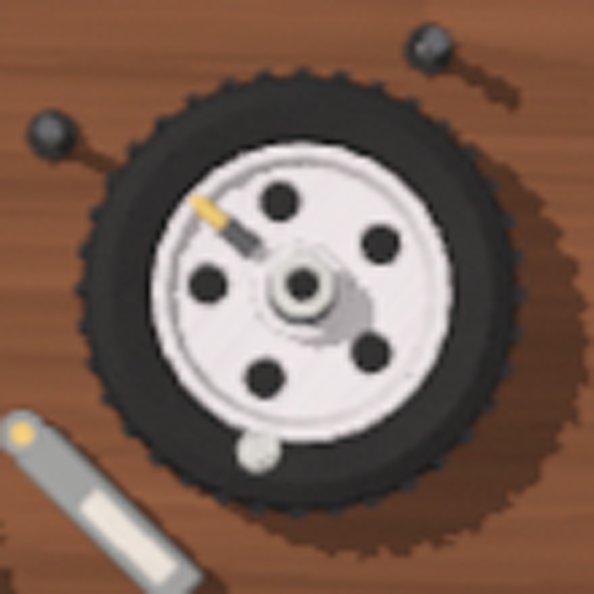

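View pics/sidecrop.png

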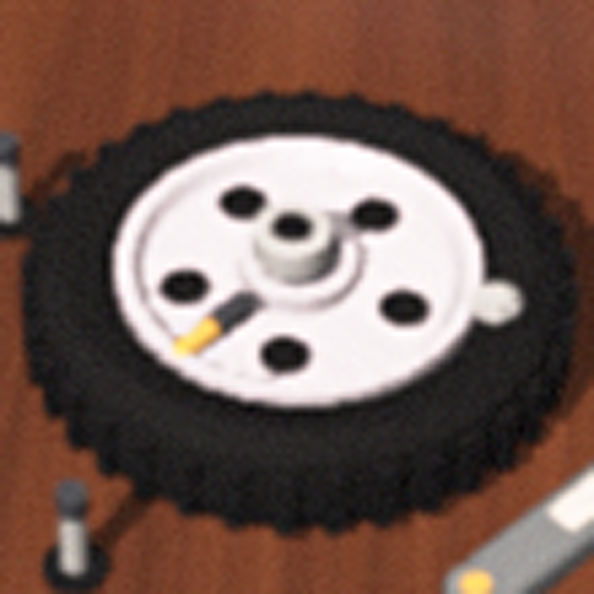

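```bash
cat > m.py <<'E'
from h import *
from scipy.optimize import least_squares
cs={}
for cam,c in [("top",(318,255)),("side",(347,243))]:
    im=cv2.imread(f"pics/{cam}0.png").astype(int)
    m=(im.min(2)>125).astype(np.uint8)
    cnts,_=cv2.findContours(m,cv2.RETR_EXTERNAL,cv2.CHAIN_APPROX_NONE)
    k=max([q for q in cnts if cv2.pointPolygonTest(q,c,False)>=0 ],key=len)[:,0]
    hull=cv2.convexHull(k)[:,0]
    X=np.array([ray(cam,p,.042) for p in k])[:,:2]
    f=lambda p:np.hypot(*(X-p[:2]).T)-p[2]
    s=least_squares(f,[*X.mean(0),.068],loss="soft_l1",f_scale=.001)
    print(cam,len(k),s.x.round(4),np.median(abs(s.fun)))
    S=ray(cam,(310.8,283.7) if cam=="top" else (384.,246.1),.048)[:2]
    o=lambda x,y:(x/5.4+(263 if cam=="top" else 292)-.4,y/5.4+(200 if cam=="top" else 190)-.4)
    vo=ray(cam,o(203,206) if cam=="top" else o(182,344),.044)[:2]
    vi=ray(cam,o(256,250) if cam=="top" else o(250,303),.044)[:2]
    c=s.x[:2]; a=lambda v:np.arctan2(v[1],v[0])
    print("screw",S,np.hypot(*(S-c)),a(S-c),"valve out",vo,np.hypot(*(vo-c)),a(vo-c),"in",vi,np.hypot(*(vi-c)),a(vi-c),"dir",a(vo-vi))
    N=ray(cam,o(301,288) if cam=="top" else o(293,223),.060)[:2];print("nut",N)
E
python3 m.py
```

```text
top 164 [ 0.508  -0.0265  0.0664] 0.0006054554946676449
screw [ 0.43557859 -0.01006097] 0.07428524507855815 2.9189605775524514 valve out [0.54578359 0.01855868] 0.05875583528104295 0.8729841766303138 in [ 0.5266785  -0.00577625] 0.02785120826810239 0.8371803490539103 dir 0.9052138590393847
nut [ 0.50970646 -0.02588006]
side 180 [ 0.5078 -0.0277  0.068 ] 0.000871749343280874
screw [ 0.43544054 -0.00627558] 0.07543550721885482 2.8539941718297333 valve out [0.54665884 0.01788312] 0.05989229359163665 0.8642859096610276 in [ 0.52403961 -0.00434503] 0.02843652793540614 0.9620187344258687 dir 0.7766781530462697
nut [ 0.51041154 -0.03024461]
```

```bash
cat > st.py <<'E'
from h import *
s=robot.read_state(); M=R.from_rotvec(s["orientation"]).as_matrix()
print(s["t"],s["tool_pos"].round(4),"q",s["q"].round(2),"F",s["force"].round(1),s["opening"]);print(M.round(4))
yaw=np.degrees(np.arctan2(M[1,0],M[0,0]));print("yaw of tool x",yaw)
c=np.array([.508,-.027]);v=.868;sc=2.89
P=[c+.068*np.array([np.cos(a),np.sin(a)]) for a in (v,v+.45,v+.9,sc-.75,sc-.38)]+[c+.073*np.array([np.cos(sc),np.sin(sc)])]
print(np.round(P,4).tolist())
E
python3 st.py
```

```text
0.9 [0.2641 0.5388 0.2377] q [ 1.03  0.13  1.49  0.    1.52 -0.09] F [ 0.5 -0.  -0.3] 0.09292602355502927
[[ 0.8979 -0.      0.4402]
 [-0.4402  0.      0.8979]
 [-0.     -1.      0.    ]]
yaw of tool x -26.11676749406392
[[0.552, 0.0249], [0.525, 0.0388], [0.4947, 0.0397], [0.4714, 0.0303], [0.4531, 0.0131], [0.4373, -0.0088]]
```

carry_out(
  motion=[0, 0, 0, 0, -5.22, 0, -1, 0, 0, 0, 0, -5.22, 0, -1, 0, 0, 0, 0, -5.22, 0, -1, 0, 0, 0, 0, -5.22, 0, -1, 0, 0, 0, 0, -5.22, 0, -1],
  squeeze=5,
)

```text
t: 1.4
tool_pos: [0.2641, 0.5388, 0.2377]
orientation: [-1.571, -0.012, 0.012]
force: [-0.9, 0.9, -0.1]
opening: 0.0574
```

```bash
python3 st.py
```

```text
1.4 [0.2641 0.5388 0.2377] q [ 1.03  0.13  1.49  0.    1.52 -0.56] F [-0.9  0.9 -0.1] 0.05740408584695655
[[ 9.999e-01  1.000e-04 -1.530e-02]
 [ 1.530e-02  1.000e-04  9.999e-01]
 [ 1.000e-04 -1.000e+00  1.000e-04]]
yaw of tool x 0.87670747915773
[[0.552, 0.0249], [0.525, 0.0388], [0.4947, 0.0397], [0.4714, 0.0303], [0.4531, 0.0131], [0.4373, -0.0088]]
```

carry_out(
  motion=[0.023, 0, -0.04, 0, 0.9, 0, -1, 0.023, 0, -0.04, 0, 0, 0, -1, 0.023, 0, -0.04, 0, 0, 0, -1, 0.023, 0, -0.04, 0, 0, 0, -1, 0.023, 0, -0.04, 0, 0, 0, -1],
)

```text
t: 1.9
tool_pos: [0.3804, 0.338, 0.2368]
orientation: [-1.569, -0.01, 0.01]
force: [1.4, 0.2, 0.1]
opening: 0.0179
```

carry_out(
  motion=[0.023, 0, -0.04, 0, 0, 0, -1, 0.023, 0, -0.04, 0, 0, 0, -1, 0.023, 0, -0.04, 0, 0, 0, -1, 0.023, 0, -0.04, 0, 0, 0, -1, 0.023, 0, -0.04, 0, 0, 0, -1],
)

```text
t: 2.4
tool_pos: [0.5015, 0.1309, 0.238]
orientation: [-1.568, -0.014, 0.008]
force: [1.3, 0.7, 0.2]
opening: 0.0009
```

```bash
python3 st.py
python3 - <<'E'
from h import *
for n in ["wrist","side"]: cv2.imwrite(f"pics/{n}1.png",imaging.read_camera(n))
E
```

```text
2.4 [0.5015 0.1309 0.238 ] q [ 0.15 -0.1   1.72  0.    1.52 -1.43] F [1.3 0.7 0.2] 0.0009296951927286899
[[ 0.9999  0.0035 -0.0139]
 [ 0.0139  0.0031  0.9999]
 [ 0.0036 -1.      0.003 ]]
yaw of tool x 0.7951483555313698
[[0.552, 0.0249], [0.525, 0.0388], [0.4947, 0.0397], [0.4714, 0.0303], [0.4531, 0.0131], [0.4373, -0.0088]]
```

View pics/wrist1.png

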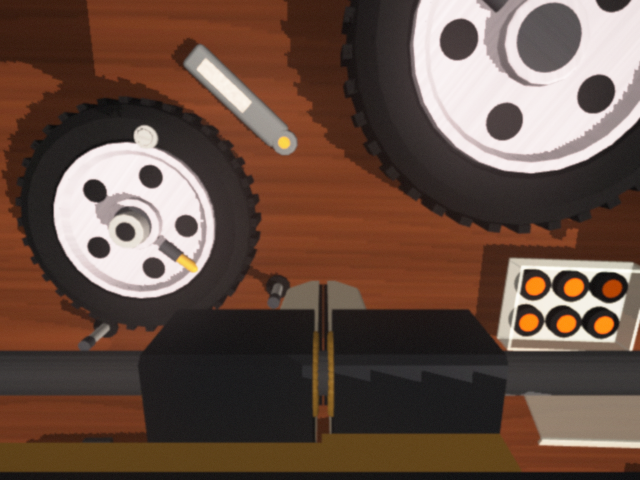

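View pics/side1.png

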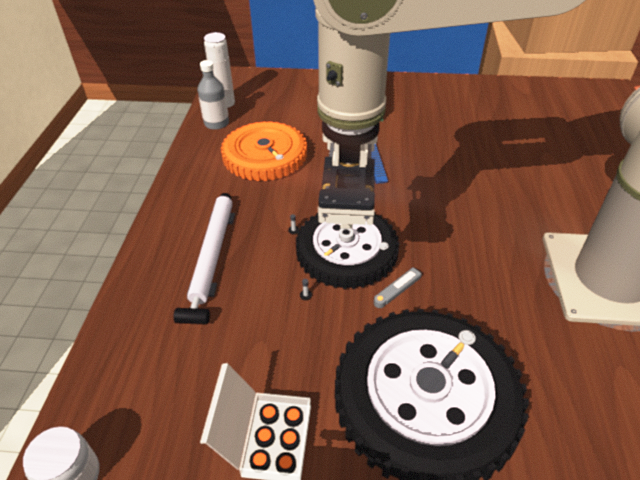

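Run:
```python
from h import *
from scipy.optimize import least_squares
im=imaging.read_camera("wrist"); cv2.imwrite("pics/wrist2.png",im)
cv2.imwrite("pics/w2c.png",cv2.resize(im[85:345,5:275],(810*7//10*1,546),interpolation=cv2.INTER_CUBIC))
m=(im.min(2)>130).astype(np.uint8)
cnts,_=cv2.findContours(m,cv2.RETR_EXTERNAL,cv2.CHAIN_APPROX_NONE)
k=max([q for q in cnts if cv2.pointPolygonTest(q,(125,265),False)>=0 ],key=len)[:,0]
X=np.array([ray("wrist",p,.042) for p in k])[:,:2]
s=least_squares(lambda p:np.hypot(*(X-p[:2]).T)-p[2],[*X.mean(0),.068],loss="soft_l1",f_scale=.001)
print(s.x,np.median(abs(s.fun)));c=s.x[:2]
for n,p,z in [("screw",(145.5,132),.048),("vo",(194,270),.044),("vi",(160,241),.044),("nut",(125,231),.06)]:
    q=ray("wrist",p,z)[:2];d=q-c;print(n,q,np.hypot(*d),np.arctan2(d[1],d[0]))
for th in ["screw_head","nut","seam0"]:
    for r in models.outline_of("wrist",th): print(th,r["confidence"],r["pixel"],r["pixels"].sum(),ray("wrist",r["pixel"],.048))
print(robot.read_state()["tool_pos"])
```

```text
[ 0.50770968 -0.02568928  0.06711115] 0.00033029529582583733
screw [ 0.43367968 -0.00984175] 0.07570722806536544 2.930706401436031
vo [0.54917945 0.01892226] 0.060909213913692535 0.8218796911657504
vi [ 0.52338246 -0.00815004] 0.023521509574176598 0.8415373277856446
nut [ 0.51099982 -0.02917179] 0.004790916518659726 -0.8137938391365938
screw_head 0.62 [105.7, 439.9] 153 [ 0.72005137 -0.07446698  0.048     ]
nut 0.67 [133.1, 229.2] 1133 [ 0.51157235 -0.02509099  0.048     ]
seam0 0.88 [501.0, 99.6] 59052 [0.40485006 0.27026759 0.048     ]
seam0 0.73 [151.6, 136.5] 421 [ 0.43627685 -0.00220769  0.048     ]
seam0 0.55 [144.4, 207.5] 42088 [ 0.49310561 -0.01328209  0.048     ]
[0.50030851 0.13353922 0.23757434]
```

View pics/w2c.png

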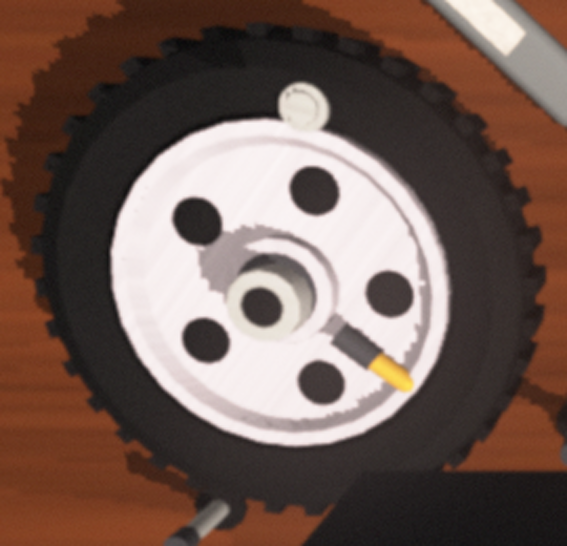

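carry_out(
  motion=[0.01, 0, -0.025, 0, 0.8, 0, -1, 0.01, 0.01, -0.025, 0, 0, 0, -1, 0.01, 0.02, -0.025, 0, 0, 0, -1, 0.01, 0.02, -0.02, 0, 0, 0, -1, 0.01, 0.02, -0.01, 0, 0, 0, -1],
)

```text
t: 3.2
tool_pos: [0.5528, 0.0374, 0.1704]
orientation: [-1.565, -0.022, 0.005]
force: [-0.9, 0.3, -0.9]
opening: 0.0005
```

```bash
python3 st.py
```

```text
3.2 [0.5528 0.0374 0.1704] q [-0.03  0.04  1.71  0.01  1.38 -1.62] F [-0.9  0.3 -0.9] 0.0004984898244951078
[[ 0.9998  0.0109 -0.0173]
 [ 0.0172  0.0058  0.9998]
 [ 0.011  -0.9999  0.0056]]
yaw of tool x 0.9869103789909166
[[0.552, 0.0249], [0.525, 0.0388], [0.4947, 0.0397], [0.4714, 0.0303], [0.4531, 0.0131], [0.4373, -0.0088]]
```

carry_out(
  motion=[0, 0.015, -0.008, -0.3, 1, 0.6, -1, 0, 0.015, -0.003, 0, 0, 0, -1, 0, 0.015, 0, 0, 0, 0, -1, 0, 0.015, 0, 0, 0, 0, -1, 0, 0, 0, 0, 0, 0, -1],
)

```text
t: 3.7
tool_pos: [0.55, 0.0309, 0.1035]
orientation: [-1.57, 0.001, 0.008]
force: [0.3, -0.7, 0.7]
opening: 0.0
```

```bash
python3 st.py
```

```text
3.7 [0.55   0.0309 0.1035] q [-0.04  0.11  1.76  0.    1.28 -1.61] F [ 0.3 -0.7  0.7] 4.0847525293743504e-05
[[ 1.     -0.0054 -0.0044]
 [ 0.0044  0.001   1.    ]
 [-0.0054 -1.      0.001 ]]
yaw of tool x 0.2518229367783472
[[0.552, 0.0249], [0.525, 0.0388], [0.4947, 0.0397], [0.4714, 0.0303], [0.4531, 0.0131], [0.4373, -0.0088]]
```

carry_out(
  motion=[0.001, 0.008, -0.004, 0, 0, 0, -1, 0.001, 0.006, -0.002, 0, 0, 0, -1, 0, 0.004, 0, 0, 0, 0, -1, 0, 0, 0, 0, 0, 0, -1, 0, 0, 0, 0, 0, 0, -1],
)

```text
t: 4.2
tool_pos: [0.5532, 0.0251, 0.0858]
orientation: [-1.57, -0.002, 0.006]
force: [0.1, -0.4, 0.5]
opening: 0.0004
```

```bash
python3 st.py
python3 - <<'E'
from h import *
for n in ["top","side"]:
    im=imaging.read_camera(n); c=(318,255) if n=="top" else (347,245); h=60
    cv2.imwrite(f"pics/{n}3.png",cv2.resize(im[c[1]-h:c[1]+h,c[0]-h:c[0]+h],(600,600),interpolation=cv2.INTER_CUBIC))
E
```

```text
4.2 [0.5532 0.0251 0.0858] q [-0.05  0.13  1.77  0.    1.24 -1.62] F [ 0.1 -0.4  0.5] 0.00044860109914197227
[[ 1.     -0.0026 -0.0053]
 [ 0.0053  0.001   1.    ]
 [-0.0026 -1.      0.001 ]]
yaw of tool x 0.3061895030841312
[[0.552, 0.0249], [0.525, 0.0388], [0.4947, 0.0397], [0.4714, 0.0303], [0.4531, 0.0131], [0.4373, -0.0088]]
```

View pics/side3.png

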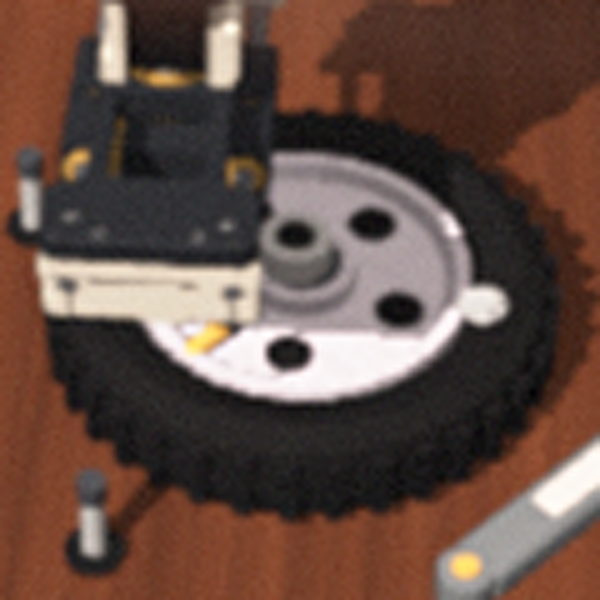

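Run:
```python
from h import *
for z in (.045,.067,.086,.15): print(z,((proj("side",[.553,.025,z])-[287,185])*5).round())
print(((proj("side",[.535,.119,.15])-[287,185])*5).round())
```

```text
0.045 [[173. 352.]]
0.067 [[173. 312.]]
0.086 [[172. 276.]]
0.15 [[170. 147.]]
[[200. 341.]]
```

View pics/top3.png

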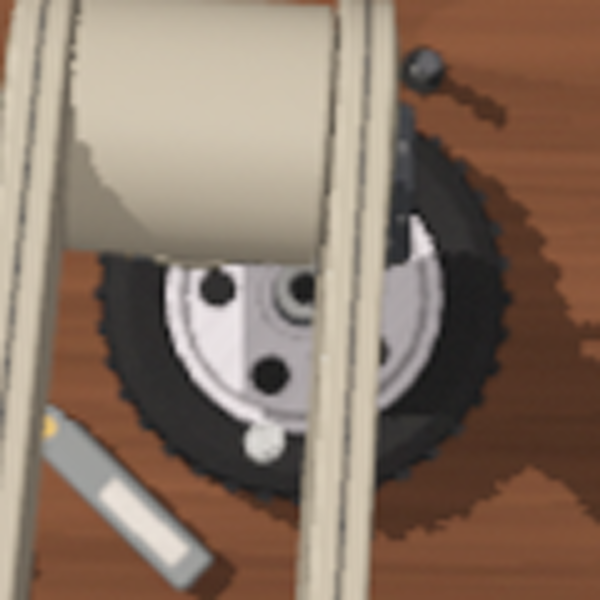

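carry_out(
  motion=[-0.006, 0.001, 0.005, 0, 0, 0, -1, -0.006, 0.001, 0.004, 0, 0, 0, -1, -0.006, 0.001, 0.003, 0, 0, 0, -1, -0.006, 0, 0.002, 0, 0, 0, -1, -0.006, 0, 0.002, 0, 0, 0, -1],
)

```text
t: 4.8
tool_pos: [0.5213, 0.0425, 0.0836]
orientation: [-1.57, -0.003, 0.005]
force: [-0.2, 0.3, -0.6]
opening: 0.0006
```

```bash
python3 st.py
```

```text
4.8 [0.5213 0.0425 0.0836] q [-0.02  0.06  1.86  0.    1.23 -1.59] F [-0.2  0.3 -0.6] 0.00056748237081612
[[ 1.     -0.0011 -0.0054]
 [ 0.0054  0.0011  1.    ]
 [-0.0011 -1.      0.0011]]
yaw of tool x 0.31100863668856266
[[0.552, 0.0249], [0.525, 0.0388], [0.4947, 0.0397], [0.4714, 0.0303], [0.4531, 0.0131], [0.4373, -0.0088]]
```

carry_out(
  motion=[0.002, 0, -0.003, 0, 0, 0, -1, -0.007, 0, 0, 0, 0, 0, -1, -0.007, 0, 0, 0, 0, 0, -1, -0.007, 0, 0, 0, 0, 0, -1, -0.006, 0, 0, 0, 0, 0, -1],
)

```text
t: 5.3
tool_pos: [0.494, 0.0391, 0.0837]
orientation: [-1.57, -0.004, 0.005]
force: [-0.2, -0.3, -0.5]
opening: 0.0004
```

```bash
python3 st.py
```

```text
5.3 [0.494  0.0391 0.0837] q [-0.03 -0.02  1.93  0.    1.23 -1.6 ] F [-0.2 -0.3 -0.5] 0.00039312330260178656
[[ 1.0e+00 -8.0e-04 -5.7e-03]
 [ 5.7e-03  9.0e-04  1.0e+00]
 [-8.0e-04 -1.0e+00  9.0e-04]]
yaw of tool x 0.3255199071411144
[[0.552, 0.0249], [0.525, 0.0388], [0.4947, 0.0397], [0.4714, 0.0303], [0.4531, 0.0131], [0.4373, -0.0088]]
```

carry_out(
  motion=[0.001, 0, 0, 0, 0, 0, -1, -0.006, 0, -0.001, 0, 0, 0, -1, -0.006, 0, -0.002, 0, 0, 0, -1, -0.006, 0, -0.003, 0, 0, 0, -1, -0.003, 0, -0.002, 0, 0, 0, -1],
)

```text
t: 5.8
tool_pos: [0.4719, 0.0305, 0.0838]
orientation: [-1.57, -0.004, 0.005]
force: [0.2, 0.6, 0.3]
opening: 0.0003
```

```bash
python3 st.py
```

```text
5.8 [0.4719 0.0305 0.0838] q [-0.04 -0.08  1.99  0.    1.23 -1.62] F [0.2 0.6 0.3] 0.00033598966760620727
[[ 1.0e+00 -8.0e-04 -5.9e-03]
 [ 5.9e-03  9.0e-04  1.0e+00]
 [-8.0e-04 -1.0e+00  9.0e-04]]
yaw of tool x 0.3400896196596416
[[0.552, 0.0249], [0.525, 0.0388], [0.4947, 0.0397], [0.4714, 0.0303], [0.4531, 0.0131], [0.4373, -0.0088]]
```

Next is seam4 at (0.453, 0.013).

carry_out(
  motion=[0, 0, 0, 0, 0, 0, -1, -0.006, 0, -0.004, 0, 0, 0, -1, -0.006, 0, -0.005, 0, 0, 0, -1, -0.005, 0, -0.006, 0, 0, 0, -1, -0.001, 0, -0.002, 0, 0, 0, -1],
)

```text
t: 6.3
tool_pos: [0.4522, 0.0117, 0.0838]
orientation: [-1.57, -0.004, 0.005]
force: [-0.1, 0.3, -0.1]
opening: 0.0004
```

```bash
python3 st.py
```

```text
6.3 [0.4522 0.0117 0.0838] q [-0.09 -0.14  2.05  0.    1.23 -1.67] F [-0.1  0.3 -0.1] 0.00040314663437336477
[[ 1.0e+00 -8.0e-04 -5.9e-03]
 [ 5.9e-03  7.0e-04  1.0e+00]
 [-8.0e-04 -1.0e+00  7.0e-04]]
yaw of tool x 0.3407132706315723
[[0.552, 0.0249], [0.525, 0.0388], [0.4947, 0.0397], [0.4714, 0.0303], [0.4531, 0.0131], [0.4373, -0.0088]]
```

Last, the screw at (0.437, -0.008).

carry_out(
  motion=[0, 0, 0, 0, 0, 0, -1, -0.005, 0, -0.006, 0, 0, 0, -1, -0.005, 0, -0.007, 0, 0, 0, -1, -0.003, 0, -0.005, 0, 0, 0, -1, -0.001, 0, -0.001, 0, 0, 0, -1],
)

```text
t: 6.8
tool_pos: [0.4372, -0.0094, 0.0839]
orientation: [-1.57, -0.004, 0.005]
force: [-0.0, 0.1, 0.4]
opening: 0.0005
```

carry_out(
  motion=[0, 0, 0, 0, 0, 0, -1, 0, 0, 0, 0, 0, 0, -1, 0, 0, 0, 0, 0, 0, -1, 0, 0, 0, 0, 0, 0, -1, 0, 0, 0, 0, 0, 0, -1],
)

```text
t: 7.3
tool_pos: [0.4374, -0.0095, 0.084]
orientation: [-1.57, -0.004, 0.004]
force: [-0.0, -0.4, 0.4]
opening: 0.0005
```

```bash
python3 st.py
python3 - <<'E'
from h import *
for n in ["top","side","wrist"]:
    im=imaging.read_camera(n); cv2.imwrite(f"pics/{n}9.png",im)
a=cv2.imread("pics/side9.png")[185:305,287:427]; b=cv2.imread("pics/top9.png")[195:315,248:388]
cv2.imwrite("pics/end.png",np.hstack([cv2.resize(x,(400,343),interpolation=cv2.INTER_CUBIC) for x in (a,b)]))
E
```

```text
7.3 [ 0.4374 -0.0095  0.084 ] q [-0.14 -0.19  2.09  0.    1.24 -1.72] F [-0.  -0.4  0.4] 0.0004795766098060718
[[ 1.e+00  0.e+00 -5.e-03]
 [ 5.e-03  8.e-04  1.e+00]
 [ 0.e+00 -1.e+00  8.e-04]]
yaw of tool x 0.2849405951059134
[[0.552, 0.0249], [0.525, 0.0388], [0.4947, 0.0397], [0.4714, 0.0303], [0.4531, 0.0131], [0.4373, -0.0088]]
```

View pics/end.png

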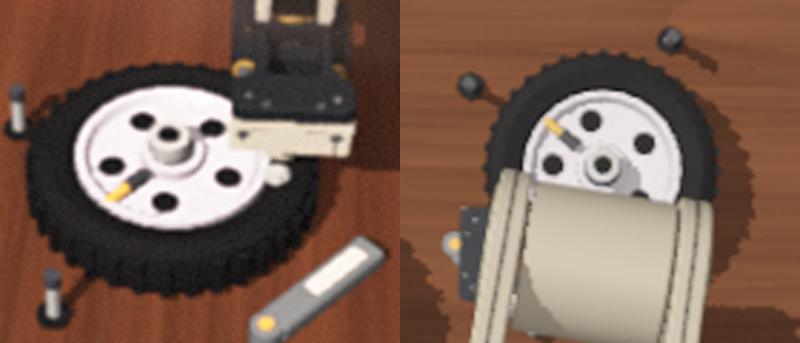

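View pics/wrist9.png

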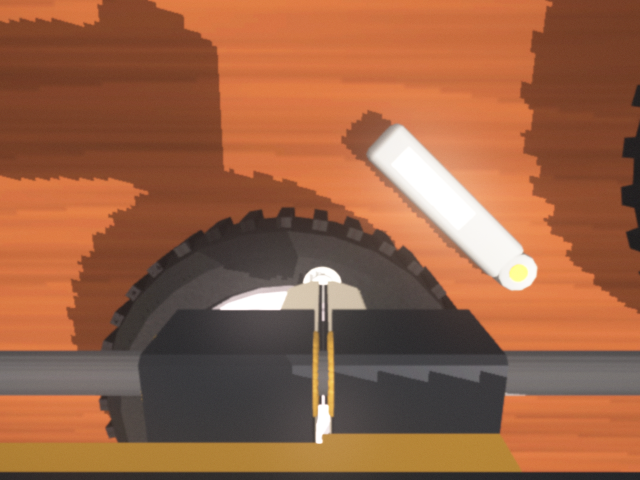

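Run:
```python
from h import *
for p in [(322,267),(304,280),(341,280)]: print(p,ray("wrist",p,.047).round(4))
print(proj("wrist",[.4374,-.0095,.065]))
print(robot.read_state()["force"])
```

```text
(322, 267) [ 0.4292 -0.0104  0.047 ]
(304, 280) [ 0.4357 -0.0189  0.047 ]
(341, 280) [ 0.4357 -0.0014  0.047 ]
[[324.06165788 297.96475471]]
[0.44817764 0.54749894 0.200222  ]
```

Run:
```python
from plant import robot
print(robot.close_job()); print(robot.read_state()["tool_pos"])
```

```text
the job is handed in; nothing more can be done
None
the job is handed in; nothing more can be done
```

I traced the seam with closed fingers pointing straight down, from the valve anticlockwise over seam1–seam4 to the screw, and handed the job in at about 7.5 s. Handing in gives no verdict.

- **Over the screw:** The grip's middle stopped at (0.437, -0.010, 0.084). The last wrist picture puts the screw head at about (0.438, -0.010), roughly 1 mm away, with the tips about 17 mm above it.
- **Along the seam:** At each stop the grip was within about 6 mm of the calculated seam point, with the tips roughly 22–25 mm above the seam. That is higher than the 15 mm asked for but inside the 30 mm limit; I kept the extra height to clear the nut and valve.
- **Contact:** The measured force was never more than about 1.5 N in any direction, and never more than about 1 N once the fingers were down over the wheel. That is sensor-noise level, with no sign of a touch. In the last pictures the wheel, nut, stems and gauge look unmoved. I judged that by eye.
- **Disagreements:** The cameras differed by about 2–4 mm on the screw and valve positions, so I used averages. The screw network missed the screw in some pictures and gave false hits elsewhere, so I read the screw's position from the pictures by eye.

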